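Move the hallway torches to the new rack in reverse order

ROBOT

A 6-joint arm with a two-finger parallel gripper is mounted at the origin on the work surface. World frame = base frame: x ahead of the robot, y to its left, z up, the work surface at z = 0. Lengths are in m, angles in rad, forces in N, time in s.
With the tool pointing down it reaches from about 0.3 to 0.75 m from the base axis. Payload 8.5 kg.
Tool frame: the origin (TCP) lies on the centre line of the jaws, within the pads' length; the fingertips stand ctrl.tip_extent ahead of it and the grasp point (between the pads) lies 6 mm ahead of it (ctrl.tip_extent is the distance from the TCP to the fingertips, in m); z points along the fingers, x is the direction in which the jaws open and shut, and the axes are right-handed (so a half turn about z gives the same grasp; the last joint's range is limited). The gripper opens to 88 mm and grips with 3 to 60 N. Pads are 18 mm wide; open, the fingers measure 123 mm over their backs; the gripper's body (75 mm by 187 mm) begins 45 mm behind the grasp point.
Start: joints at [-1.551, 0.381, 1.297, -0, 1.464, -0.215], TCP at [0.128, -0.535, 0.264] pointing down, gripper open.
Joint ranges: [-3.11, 3.11], [-0.89, 2.33], [0.22, 2.48], [-1.42, 4.56], [0.17, 2.85], [-2.88, 2.88]. Speed limits (rad/s): [2.39, 2.39, 3.14, 3.14, 3.14, 3.14].

INTERFACE

Orientations are given as a 3x3 rotation matrix whose columns are the frame's x, y, z axes.
In Python, from plant import ctrl gives the robot as it stands.
- The arm moves only by the tool drive_tool, never from a script. Its argument "rows" is a list of rows, each a list of 5 numbers: the shift along the tool's x, y, z in cm, then the turn about the tool's z in rad, then the opening, from 0 (shut) to 1 (fully open). In form: [[x, y, z, roll, hand], ...]. A call has 1 to 10 rows; each row is the pose to reach, as a shift and turn from the pose measured when the call began, along the tool's axes at that moment; what a row does not reach only later rows make up. A row lasts 1/8 s, in which the tool goes at most 62.5 mm and 10.7 degrees, less where a joint would pass 70% of its speed; a pose out of reach is approached as far as the arm can. A call with a gripper value outside its range is refused whole. The fingers move at their own pace and stop on an object; "force" is the grip in N (left out, the last holds). Time passes only in rows, so rows that repeat a pose let the fingers close. It gives the time, the measured TCP pose, the force and the opening at its end, in the units of the state.
- ctrl.state(): the state, without advancing time (a new reading comes with each control period).
- ctrl.grab_frame(name): name is "scene" or "top"; returns a dict with "image" (480x640x3 uint8, red, green, blue), "depth" (480x640 float32, m along the optical axis (not along the pixel's ray), 0 where there is no reading), "fx", "fy", "cx", "cy" (pixels), "R" (3x3) and "t" (3): a world point X has camera coordinates R X + t. Camera axes: x right, y down, z forward; pixel columns grow to the right and rows downward; lengths in m; the calibration is good to about 2 mm. A picture is of the moment at which its call begins.
- ctrl.sign_off(): hands the job in, once; it reports no verdict.
Trained networks look in the newest picture that a camera, given by its name, has taken for a name from the list of things; names that differ only in an ending like _2 or _b are one class to them, and where a whole thing is asked for, a point or a joint stands for the part that bears it (a point fixed in the world has none). Each returns a list of dicts, best first, with "score" (0 to 1); they miss things now and then, are a little off and sometimes report something else, mostly with a low value. They report only what shows in the picture. A call takes as long as a camera call. They do not tell look-alikes from the thing itself.
- ctrl.find_in(label, camera): "xyz" ([x, y, z] in m, in the coordinates of the camera as it stood for that picture, good to about 4 mm: the middle of the surface that is visible of it).
- ctrl.pinpoint(label, camera): "xyz" ([x, y, z] in m, in the coordinates of the camera as it stood for that picture, good to about 4 mm: a listed point, or the origin of a listed thing).
The state is a dict: "t": time; "q": joint angles; "dq": joint speeds; "tau": joint torques, N m; "ee_pos": TCP position; "ee_rot": TCP orientation; "contact_force": force on the tool from outside, world axes, zero at the start; "wrist_torque": the same for the moment, N m; "gripper_width": opening from 0.0 (shut) to 1.0 (fully open).
Only numpy, scipy, OpenCV 4.12 (cv2) and the standard library are available. Lean on these libraries where they do the work, as an engineer would, in place of code of your own. Each camera call takes 0.05 s, during which the arm holds its last target.

TASK

The white rack is going to be turned round to face the front door, so move the four torches from the dark walnut rack into it in reverse order: the torch now at the left end of the walnut row goes into the right-end compartment of the white rack, the second from the left goes second from the right, and so on (left and right as the robot sees them). Stand every torch upright with its button up, as it stands now, fully down in a compartment of its own, set down rather than dropped, and let go of them all.

Things in the scene. Friction and masses are not known exactly. Their poses are not given: they have to be found in the camera images.
- torch_yellow_mid (a point): yellow plastic torch standing upright on its lens, 97 mm tall, about 110 g: head (below) 40 mm across and 32 mm high, with a short cone 8 mm high above it, then a plain tube 28 mm across up to 92 mm with three thin black grip rings and a silver band, and on top a black rubber press button 15 mm across and 5 mm high. The point lies on its axis, half-way up (48.5 mm above its underside); z is up along the axis; its turn about z means nothing. Take it by the tube.
- torch_red_mid (a point): red plastic torch standing upright on its lens, 97 mm tall, about 110 g: head (below) 40 mm across and 32 mm high, with a short cone 8 mm high above it, then a plain tube 28 mm across up to 92 mm with three thin black grip rings and a silver band, and on top a black rubber press button 15 mm across and 5 mm high. The point lies on its axis, half-way up (48.5 mm above its underside); z is up along the axis; its turn about z means nothing. Take it by the tube.
- torch_blue_mid (a point): blue plastic torch standing upright on its lens, 97 mm tall, about 110 g: head (below) 40 mm across and 32 mm high, with a short cone 8 mm high above it, then a plain tube 28 mm across up to 92 mm with three thin black grip rings and a silver band, and on top a black rubber press button 15 mm across and 5 mm high. The point lies on its axis, half-way up (48.5 mm above its underside); z is up along the axis; its turn about z means nothing. Take it by the tube.
- torch_green_mid (a point): green plastic torch standing upright on its lens, 97 mm tall, about 110 g: head (below) 40 mm across and 32 mm high, with a short cone 8 mm high above it, then a plain tube 28 mm across up to 92 mm with three thin black grip rings and a silver band, and on top a black rubber press button 15 mm across and 5 mm high. The point lies on its axis, half-way up (48.5 mm above its underside); z is up along the axis; its turn about z means nothing. Take it by the tube.
- dish_yellow: yellow square dish fixed on the walnut rack, 64 x 64 mm outside, 56 x 56 mm inside, 14 mm high with a floor 5 mm thick; the yellow torch stands in it at the start. Origin: centre of its underside; axes as the walnut rack's.
- dish_red: red square dish fixed on the walnut rack, 64 x 64 mm outside, 56 x 56 mm inside, 14 mm high with a floor 5 mm thick; the red torch stands in it at the start. Origin: centre of its underside; axes as the walnut rack's.
- dish_blue: blue square dish fixed on the walnut rack, 64 x 64 mm outside, 56 x 56 mm inside, 14 mm high with a floor 5 mm thick; the blue torch stands in it at the start. Origin: centre of its underside; axes as the walnut rack's.
- dish_green: green square dish fixed on the walnut rack, 64 x 64 mm outside, 56 x 56 mm inside, 14 mm high with a floor 5 mm thick; the green torch stands in it at the start. Origin: centre of its underside; axes as the walnut rack's.
- walnut_rack: dark walnut plank fixed on the console, 74 x 360 mm and 16 mm thick, bearing the four coloured dishes in a row along its y axis, 72 mm apart, at y = +108, +36, -36 and -108 mm, their order drawn anew; a bare ledge with a key fob lies beyond +150 mm. Origin: under the middle of the row of dishes, on the console; +y points to the robot's left (yaw within 0.15 rad of the base's), z up. It may stand nearer to the robot than the white rack, or farther.
- white_rack: white plastic rack fixed on the console, 74 x 300 mm, 26 mm high, empty at the start, with four open-topped compartments in a row along its y axis, centred at y = +108, +36, -36 and -108 mm (x = 0), with black rubber floors, each 58 mm (x) by 60 mm (y) inside; their floor lies 12 mm above the origin and the walls rise 14 mm above the floor. Origin: centre of its underside, on the console; +y points to the robot's left (yaw within 0.15 rad of the base's), z up.
There are look-alikes about, which are no part of the job. Of the things that look like the part that bears torch_green_mid, the largest one is meant. What is meant by the part that bears torch_red_mid is not pink, and is the smaller of those in its own colour.

How it is judged:
At the end, for the whole second after the job is handed in: Every torch stands upright (0.15 rad), at rest and released on the floor (5 mm) of the white-rack compartment that mirrors its own dish's place on the walnut rack (dish leftmost: compartment rightmost, and so on), its axis within 12 mm (x) and 13 mm (y) of the centre (((y of dish_yellow in the frame of walnut_rack between 0.088 and 0.128 m and y of torch_yellow_mid in the frame of white_rack between -0.121 and -0.095 m) or (y of dish_yellow in the frame of walnut_rack between 0.016 and 0.056 m and y of torch_yellow_mid in the frame of white_rack between -0.049 and -0.023 m) or (y of dish_yellow in the frame of walnut_rack between -0.056 and -0.016 m and y of torch_yellow_mid in the frame of white_rack between 0.023 and 0.049 m) or (y of dish_yellow in the frame of walnut_rack between -0.128 and -0.088 m and y of torch_yellow_mid in the frame of white_rack between 0.095 and 0.121 m)) and x of torch_yellow_mid in the frame of white_rack between -0.012 and 0.012 m and z of torch_yellow_mid in the frame of white_rack between 0.0555 and 0.0655 m and angle between each of torch_yellow_mid, torch_red_mid, torch_blue_mid, torch_green_mid's own z axis and vertical below 0.15 rad and linear speed of each of torch_yellow, torch_red, torch_blue, torch_green below 0.02 m/s and angular speed of each of torch_yellow, torch_red, torch_blue, torch_green below 0.2 rad/s and ((y of dish_red in the frame of walnut_rack between 0.088 and 0.128 m and y of torch_red_mid in the frame of white_rack between -0.121 and -0.095 m) or (y of dish_red in the frame of walnut_rack between 0.016 and 0.056 m and y of torch_red_mid in the frame of white_rack between -0.049 and -0.023 m) or (y of dish_red in the frame of walnut_rack between -0.056 and -0.016 m and y of torch_red_mid in the frame of white_rack between 0.023 and 0.049 m) or (y of dish_red in the frame of walnut_rack between -0.128 and -0.088 m and y of torch_red_mid in the frame of white_rack between 0.095 and 0.121 m)) and x of torch_red_mid in the frame of white_rack between -0.012 and 0.012 m and z of torch_red_mid in the frame of white_rack between 0.0555 and 0.0655 m and ((y of dish_blue in the frame of walnut_rack between 0.088 and 0.128 m and y of torch_blue_mid in the frame of white_rack between -0.121 and -0.095 m) or (y of dish_blue in the frame of walnut_rack between 0.016 and 0.056 m and y of torch_blue_mid in the frame of white_rack between -0.049 and -0.023 m) or (y of dish_blue in the frame of walnut_rack between -0.056 and -0.016 m and y of torch_blue_mid in the frame of white_rack between 0.023 and 0.049 m) or (y of dish_blue in the frame of walnut_rack between -0.128 and -0.088 m and y of torch_blue_mid in the frame of white_rack between 0.095 and 0.121 m)) and x of torch_blue_mid in the frame of white_rack between -0.012 and 0.012 m and z of torch_blue_mid in the frame of white_rack between 0.0555 and 0.0655 m and ((y of dish_green in the frame of walnut_rack between 0.088 and 0.128 m and y of torch_green_mid in the frame of white_rack between -0.121 and -0.095 m) or (y of dish_green in the frame of walnut_rack between 0.016 and 0.056 m and y of torch_green_mid in the frame of white_rack between -0.049 and -0.023 m) or (y of dish_green in the frame of walnut_rack between -0.056 and -0.016 m and y of torch_green_mid in the frame of white_rack between 0.023 and 0.049 m) or (y of dish_green in the frame of walnut_rack between -0.128 and -0.088 m and y of torch_green_mid in the frame of white_rack between 0.095 and 0.121 m)) and x of torch_green_mid in the frame of white_rack between -0.012 and 0.012 m and z of torch_green_mid in the frame of white_rack between 0.0555 and 0.0655 m); the robot touches nothing.
It fails at once if the yellow torch is dropped: in the air, touching nothing, its middle more than 100 mm above the console (contact force between torch_yellow and anything else below 0.01 N and height (world z) of torch_yellow_mid above 0.1 m).
It fails at once if the red torch is dropped: in the air, touching nothing, its middle more than 100 mm above the console (contact force between torch_red and anything else below 0.01 N and height (world z) of torch_red_mid above 0.1 m).
It fails at once if the blue torch is dropped: in the air, touching nothing, its middle more than 100 mm above the console (contact force between torch_blue and anything else below 0.01 N and height (world z) of torch_blue_mid above 0.1 m).
It fails at once if the green torch is dropped: in the air, touching nothing, its middle more than 100 mm above the console (contact force between torch_green and anything else below 0.01 N and height (world z) of torch_green_mid above 0.1 m).
It also fails if it takes over 88 s, if anything falls off the work surface, if the arm or the gripper's body presses on something with over 40 N, if the wrist force passes 120 N, or if a joint passes its speed limit or range.

## Working session

There is one attempt and no reset: what is moved stays moved. The work goes in short steps, Python scripts to look and compute and a tool call to move; the robot and the scene stay as the last step left them, time stands still between calls to the robot, and variables do not carry over. Pictures are saved under pics/ and viewed, and the job is handed in when it is done.

Besides the shell and the picture viewer there is one more tool, called by a JSON object that holds its "op" and its "data", one argument or row to a line. drive_tool: Moves the arm, as the interface text tells. Its arguments: {"type":"object","properties":{"rows":{"type":"array","items":{"type":"array","items":{"type":"number"}}},"force":{"type":"number"}},"required":["rows"]}

```bash
mkdir -p pics; ls; cat > h.py <<'E'
import numpy as np, cv2
from plant import ctrl
def snap(cam,fn):
    f=ctrl.grab_frame(cam); cv2.imwrite('pics/'+fn,f['image'][:,:,::-1].copy()); return f
def world(f,p): return np.array(f['R']).T@(np.array(p)-np.array(f['t']))
def pix(f,X):
    c=np.array(f['R'])@np.array(X)+np.array(f['t']); return (f['fx']*c[0]/c[2]+f['cx'],f['fy']*c[1]/c[2]+f['cy'])
E
python3 - <<'E'
from h import *
np.set_printoptions(precision=4,suppress=True)
s=ctrl.state();print(s['t'],s['ee_pos'],s['ee_rot'],s['gripper_width'],ctrl.tip_extent)
for cam in ('top','scene'):
    f=snap(cam,cam+'1.png')
    print(cam,f['R'],f['t'],f['fx'])
    for l in ['torch_yellow_mid','torch_red_mid','torch_blue_mid','torch_green_mid','dish_yellow','dish_red','dish_blue','dish_green','walnut_rack','white_rack']:
        for d in ctrl.pinpoint(l,cam)[:4]: 
            w=world(f,d['xyz']);print(l,round(d['score'],2),w,np.round(pix(f,w)))
E
```

```text
pics
0.0 [ 0.128  -0.5347  0.2632] [[ 0.2326 -0.9726 -0.    ]
 [-0.9726 -0.2326  0.0015]
 [-0.0014 -0.0003 -1.    ]] 1.0027427464223606 0.025
top [[ 0.0231 -0.9997  0.0018]
 [-0.997  -0.0232 -0.0732]
 [ 0.0732 -0.0001 -0.9973]] [-0.0326  0.5913  0.7412] 452.91383858622544
torch_yellow_mid 0.81 [ 0.6451 -0.0712  0.0706] [347. 196.]
torch_red_mid 0.86 [ 0.6402 -0.0004  0.0724] [303. 198.]
torch_red_mid 0.79 [ 0.7452 -0.1162  0.0487] [375. 139.]
torch_red_mid 0.56 [ 0.7509 -0.0007  0.0728] [305. 129.]
torch_blue_mid 0.72 [0.6487 0.0722 0.0747] [257. 191.]
torch_green_mid 0.88 [0.6561 0.1446 0.069 ] [212. 186.]
torch_green_mid 0.87 [0.5576 0.1098 0.0376] [235. 249.]
torch_green_mid 0.8 [0.7411 0.1639 0.0361] [207. 139.]
dish_yellow 0.91 [ 0.6415 -0.0719  0.0151] [345. 203.]
dish_red 0.75 [0.647  0.0071 0.0163] [299. 199.]
dish_blue 0.95 [0.6476 0.0727 0.0142] [261. 198.]
dish_green 0.63 [0.6562 0.1445 0.018 ] [219. 191.]
walnut_rack 0.91 [0.6461 0.0432 0.0004] [279. 200.]
white_rack 0.67 [0.4517 0.0251 0.0015] [286. 313.]
white_rack 0.39 [ 0.6439 -0.0676  0.0137] [343. 202.]
scene [[ 0.5
[... 280 characters left out ...]
320. 353.]
torch_red_mid 0.74 [0.7524 0.0016 0.0698] [395. 307.]
torch_red_mid 0.61 [0.6478 0.0098 0.0153] [353. 287.]
torch_blue_mid 0.94 [0.6503 0.0789 0.0722] [391. 244.]
torch_green_mid 0.69 [0.654  0.1494 0.0671] [427. 232.]
torch_green_mid 0.56 [0.7454 0.1692 0.0369] [474. 274.]
dish_yellow 0.81 [ 0.6446 -0.0619  0.0156] [313. 305.]
dish_yellow 0.67 [0.6538 0.0842 0.0689] [395. 246.]
dish_red 0.92 [0.6505 0.011  0.0167] [354. 288.]
dish_red 0.19 [0.6452 0.0823 0.0168] [388. 268.]
dish_blue 0.59 [0.6486 0.0822 0.0155] [389. 270.]
dish_green 0.84 [0.6494 0.1544 0.0137] [423. 255.]
walnut_rack 0.68 [ 0.6479  0.0463 -0.0059] [371. 288.]
white_rack 0.66 [ 0.4455  0.0302 -0.0012] [296. 224.]
```

View pics/top1.png

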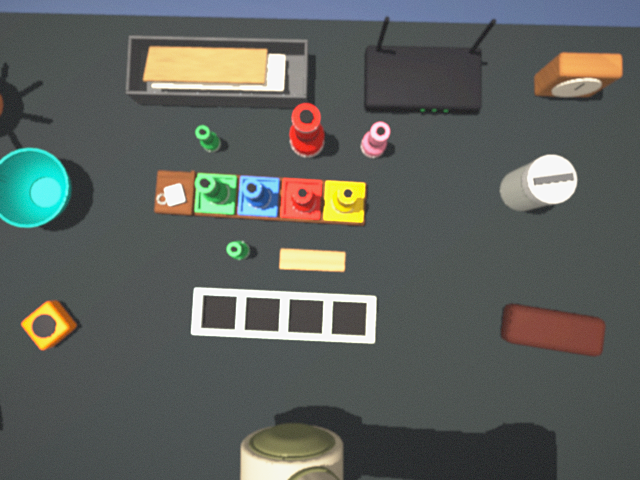

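View pics/scene1.png

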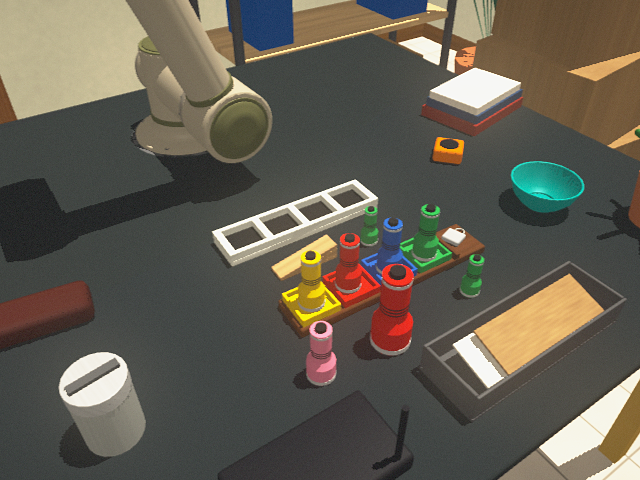

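The top view shows the walnut row, left to right: green (212,186), blue (257,191), red (303,198), yellow (347,196). The white rack is centred at about (284,316). The big red, pink and small green torches and the key fob are decoys. Next I'll refine the poses.

```bash
python3 - <<'E'
from h import *
np.set_printoptions(precision=4,suppress=True)
def cloud(f):
    v,u=np.mgrid[0:480,0:640]; z=f['depth']; P=np.stack([(u-f['cx'])/f['fx']*z,(v-f['cy'])/f['fy']*z,z],-1)
    W=(P-np.array(f['t']))@np.array(f['R']); W[z==0]=np.nan; return W
for cam in ('top','scene'):
    f=ctrl.grab_frame(cam); W=cloud(f); hsv=cv2.cvtColor(f['image'],cv2.COLOR_RGB2HSV)
    x,y,z=W[...,0],W[...,1],W[...,2]
    # white rack rim
    m=(hsv[...,1]<60)&(hsv[...,2]>130)&(x>.38)&(x<.53)&(y>-.2)&(y<.25)&(z>.020)&(z<.032)
    p=np.c_[x[m],y[m]].astype(np.float32); r=cv2.minAreaRect(p); print(cam,'rim',m.sum(),np.array(r[0]),np.array(r[1]),r[2],np.median(z[m]))
    m=(x>.60)&(x<.69)&(y>-.13)&(y<.27)&(z>.010)&(z<.05)
    r=cv2.minAreaRect(np.c_[x[m],y[m]].astype(np.float32)); print('walnut',m.sum(),np.array(r[0]),np.array(r[1]),r[2])
    for n,c in dict(g=(.656,.1446),b=(.65,.074),r=(.641,0),y=(.645,-.07)).items():
        m=(np.hypot(x-c[0],y-c[1])<.03)&(z>.095)&(z<.14)
        if m.sum(): print(n,m.sum(),np.nanmax(z[m]), (x[m].min()+x[m].max())/2,(y[m].min()+y[m].max())/2, np.ptp(x[m]),np.ptp(y[m]))
        m=(np.hypot(x-c[0],y-c[1])<.03)&(z>.114)&(z<.14); print('  button',m.sum(),x[m].mean(),y[m].mean())
    for n,c in dict(R=(.751,0),P=(.746,-.116),g1=(.557,.11),g2=(.742,.165)).items():
        m=(np.hypot(x-c[0],y-c[1])<.04)&(z>.01); print(n,np.nanmax(z[m]),x[m].min(),x[m].max(),y[m].min(),y[m].max())
E
```

```text
top rim 3260 [0.4508 0.0279] [0.3    0.0745] 88.62000274658203 0.026097459775409608
walnut 6820 [0.6476 0.0741] [0.3606 0.0745] 87.86632537841797
g 333 0.12054757110453 0.6525070555753925 0.14596542012933703 0.028119116361239538 0.02842729486296819
  button 140 0.6523133032883538 0.14617373352025384
b 318 0.12097050825703633 0.6471412309821292 0.0758708020804588 0.028114178855280225 0.02768269269156802
  button 138 0.647165255123719 0.0756651689977201
r 301 0.1208830404957843 0.6414325979149834 -0.00019506518347015347 0.027956546937791593 0.026932827341388785
  button 148 0.641670513887988 0.0006892526613080655
y 306 0.12138575284654138 0.6420353032732993 -0.06712157067822463 0.02753217885079018 0.027551070870586856
  button 138 0.6413257565483066 -0.0677676479360667
R 0.14180364673545143 0.7220173597688905 0.7705397745131848 -0.03154505311155163 0.02573014294766821
P 0.1000856483713612 0.7241005866664398 0.7606807815210532 -0.1378050897561637 -0.0980698850128339
g1 0.0756077566816434 0.5435334512713208 0.5705426735729917 0.09191058730682305 0.11719036593988072
g2 0.07724966400063935
[... 554 characters left out ...]
8597671 0.6421304666663593 0.003866812656087664 0.0314451230720334 0.028557250374030403
  button 78 0.6433003581229828 0.003573261956976562
y 388 0.1189035280004574 0.6430016914919008 -0.06401235865163443 0.032160751570140866 0.028802110145105003
  button 82 0.6445786821938582 -0.0635985069619075
R 0.14026659028684596 0.7242393224980868 0.7813068709024167 -0.02825996186086039 0.026646862882319093
P 0.09832911705623189 0.727935811382523 0.7661734207213853 -0.13391525149941824 -0.09461559015166826
g1 0.07357899318174049 0.5461521031738537 0.5737069957319314 0.09490780877737054 0.12632735835468317
g2 0.0751592093379701 0.731820430838729 0.7599167845811673 0.15175428860380064 0.17915440274257086
```

```bash
cat >> h.py <<'E'
T=dict(g=(.6535,.148),b=(.648,.0775),r=(.642,.002),y=(.6425,-.0655))
C=dict(y=(.4536,.138),r=(.4519,.066),b=(.4501,-.006),g=(.4484,-.078))
def to(xy,z,yaw=-1.60):
    s=ctrl.state(); R=np.array(s['ee_rot']); p=np.array(s['ee_pos'])
    d=R.T@(np.array([*xy,z])-p)*100; y0=np.arctan2(R[1,0],R[0,0])
    print('t',round(s['t'],2),'pos',np.round(p,4),'shift cm',np.round(d,2),'roll',round(y0-yaw,3),'w',round(s['gripper_width'],3),'F',np.round(s['contact_force'],1))
E
python3 -c "
from h import *
to(T['g'],.225)"
```

```text
t 1.2 pos [ 0.1279 -0.5349  0.2637] shift cm [-54.19 -67.     3.88] roll 0.264 w 1.0 F [-0.8  0.8 -0.2]
```

{"op": "drive_tool", "data": {
  "rows": [
    [-5.4,-6.7,0,0.26,0.6],
    [-10.8,-13.4,0,0.26,0.6],
    [-16.2,-20,0,0.26,0.6],
    [-21.6,-26.8,0,0.26,0.6],
    [-27,-33.5,1,0.26,0.6],
    [-32.4,-40.2,2,0.26,0.6],
    [-37.8,-47,3,0.26,0.6],
    [-43.2,-53.6,3.9,0.26,0.6],
    [-48.6,-60.3,3.9,0.26,0.6],
    [-54.2,-67,3.9,0.26,0.6]
  ],
  "force": 20
}}

```text
t: 2.45
ee_pos: [0.5102, -0.0391, 0.2361]
ee_rot: [[-0.025, -1.0, 0.0], [-1.0, 0.025, -0.0], [0.0, -0.0, -1.0]]
contact_force: [-0.2, -2.0, 0.6]
gripper_width: 0.601
```

```bash
python3 -c "
from h import *
to(T['g'],.225)"
```

```text
t 2.45 pos [ 0.5102 -0.0391  0.2361] shift cm [-19.06 -13.86   1.11] roll 0.004 w 0.601 F [-0.2 -2.   0.6]
```

{"op": "drive_tool", "data": {
  "rows": [
    [-5,-3.6,0.5,0,0.6],
    [-10,-7.2,1.1,0,0.6],
    [-15,-11,1.1,0,0.6],
    [-19.06,-13.86,1.1,0,0.6],
    [-19.06,-13.86,1.1,0,0.6],
    [-19.06,-13.86,1.1,0,0.6]
  ]
}}

```text
t: 3.2
ee_pos: [0.6532, 0.1476, 0.2248]
ee_rot: [[-0.025, -1.0, -0.0], [-1.0, 0.025, -0.001], [0.001, 0.0, -1.0]]
contact_force: [0.7, -0.3, -0.7]
gripper_width: 0.604
```

```bash
python3 -c "
from h import *
to(T['g'],.098)
f=snap('top','top2.png');f=snap('scene','scene2.png')"
```

```text
t 3.2 pos [0.6532 0.1476 0.2248] shift cm [-0.05 -0.03 12.68] roll 0.004 w 0.604 F [ 0.7 -0.3 -0.7]
```

View pics/scene2.png

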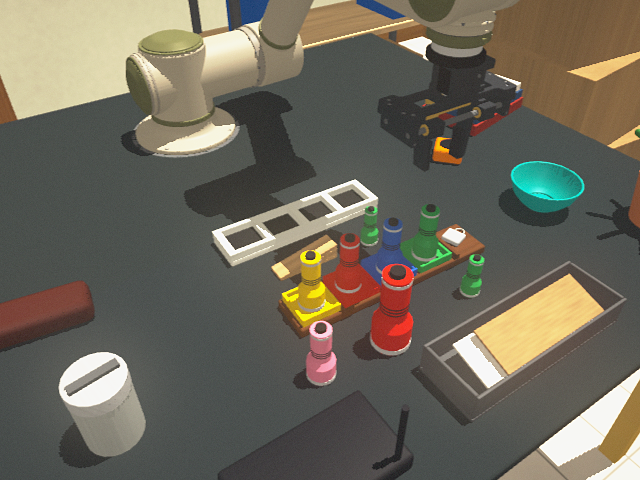

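The gripper, at about (440,140), hangs over the green torch with the jaws along the row. Going down.

{"op": "drive_tool", "data": {
  "rows": [
    [0,0,4,0,0.6],
    [0,0,8,0,0.6],
    [0,0,11,0,0.6],
    [0,0,12.7,0,0.6],
    [0,0,12.7,0,0.6],
    [0,0,12.7,0,0.2],
    [0,0,12.7,0,0.2],
    [0,0,12.7,0,0.2],
    [0,0,12.7,0,0.2]
  ],
  "force": 20
}}

```text
t: 4.42
ee_pos: [0.6535, 0.1469, 0.0993]
ee_rot: [[-0.026, -1.0, 0.002], [-1.0, 0.026, -0.0], [0.0, -0.002, -1.0]]
contact_force: [-0.7, -1.2, 5.6]
gripper_width: 0.314
```

```bash
python3 -c "
from h import *
to(C['g'],.225)
f=snap('scene','scene3.png')"
```

```text
t 4.42 pos [0.6535 0.1469 0.0993] shift cm [ 23.03  19.89 -12.6 ] roll 0.003 w 0.314 F [-0.7 -1.2  5.6]
```

View pics/scene3.png

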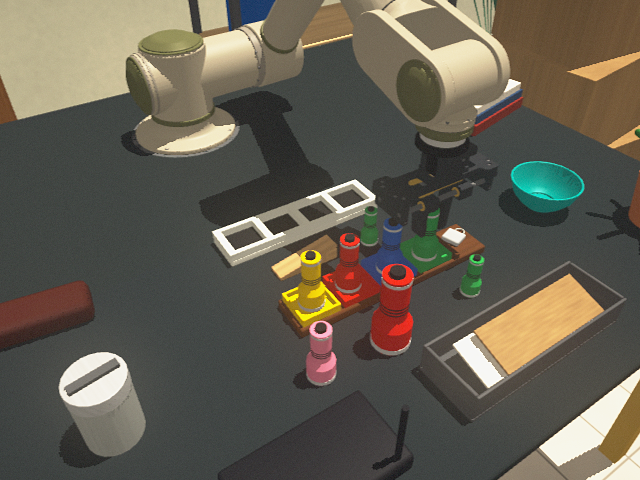

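The jaws have closed on the green tube (430,220), opening 0.314 (about 28 mm). Lifting.

{"op": "drive_tool", "data": {
  "rows": [
    [0,0,-2,0,0.2],
    [0,0,-6,0,0.2],
    [0,0,-11,0,0.2],
    [3,3,-12.6,0,0.2],
    [7,6.5,-12.6,0,0.2],
    [11,10,-12.6,0,0.2],
    [15,13.5,-12.6,0,0.2],
    [19,17,-12.6,0,0.2],
    [22,19.4,-12.6,0,0.2],
    [23.03,19.9,-12.6,0,0.2]
  ]
}}

```text
t: 5.72
ee_pos: [0.4472, -0.079, 0.2251]
ee_rot: [[-0.028, -1.0, 0.001], [-1.0, 0.028, -0.0], [0.0, -0.001, -1.0]]
contact_force: [-0.0, -0.2, -1.4]
gripper_width: 0.314
```

```bash
python3 -c "
from h import *
to(C['g'],.0905)
f=snap('scene','scene4.png')"
```

```text
t 5.72 pos [ 0.4472 -0.079   0.2251] shift cm [-0.1  -0.1  13.46] roll 0.001 w 0.314 F [-0.  -0.2 -1.4]
```

View pics/scene4.png

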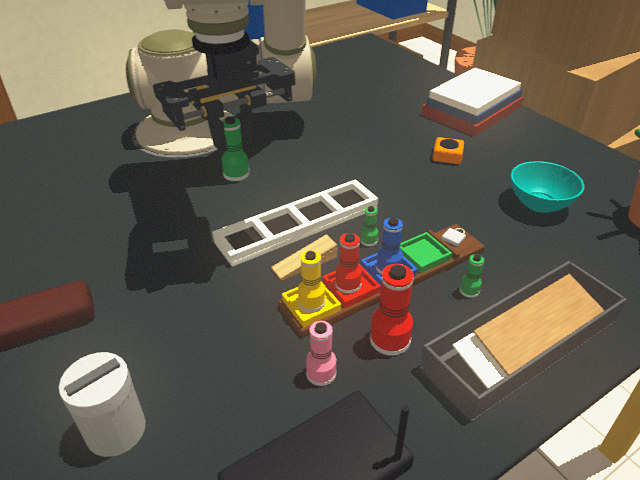

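The green torch is held upright at (235,150), above the right-end compartment (240,238).

{"op": "drive_tool", "data": {
  "rows": [
    [-0.1,-0.1,5,0,0.2],
    [-0.1,-0.1,9,0,0.2],
    [-0.1,-0.1,11.5,0,0.2],
    [-0.1,-0.1,12.5,0,0.2],
    [-0.1,-0.1,13.1,0,0.2],
    [-0.1,-0.1,13.4,0,0.2],
    [-0.1,-0.1,13.5,0,0.2],
    [-0.1,-0.1,13.5,0,0.2]
  ]
}}

```text
t: 6.78
ee_pos: [0.4491, -0.0786, 0.0905]
ee_rot: [[-0.028, -1.0, 0.002], [-1.0, 0.028, -0.001], [0.001, -0.002, -1.0]]
contact_force: [-0.2, 0.6, -1.3]
gripper_width: 0.31
```

```bash
python3 -c "
from h import *
to(C['g'],.0905)
f=snap('scene','scene5.png')
cv2.imwrite('pics/scene5c.png',cv2.resize(f['image'][100:300,150:400,::-1],None,fx=3,fy=3))"
```

```text
t 6.78 pos [ 0.4491 -0.0786  0.0905] shift cm [-0.05  0.07 -0.  ] roll 0.001 w 0.31 F [-0.2  0.6 -1.3]
```

View pics/scene5c.png

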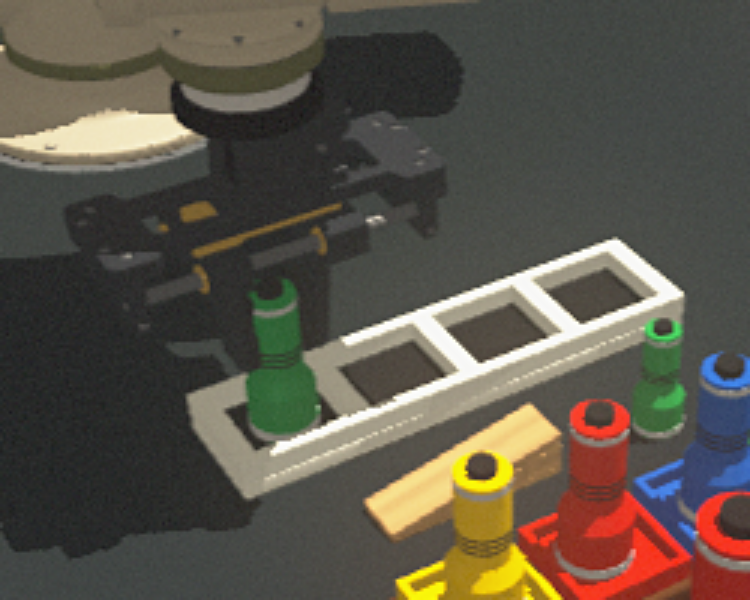

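```bash
cat >> h.py <<'E'
def cloud(f):
    v,u=np.mgrid[0:480,0:640]; z=f['depth']; P=np.stack([(u-f['cx'])/f['fx']*z,(v-f['cy'])/f['fy']*z,z],-1)
    W=(P-np.array(f['t']))@np.array(f['R']); W[z==0]=np.nan; return W
RNG=dict(g=(45,85),b=(100,125),y=(22,33),r=None)
def torch(f,k,c,rad=.035):
    W=cloud(f);h=cv2.cvtColor(f['image'],cv2.COLOR_RGB2HSV);H=h[...,0]
    cm=((H<8)|(H>172)) if k=='r' else (H>=RNG[k][0])&(H<=RNG[k][1])
    m=cm&(h[...,1]>100)&(np.hypot(W[...,0]-c[0],W[...,1]-c[1])<rad)
    P=W[m]
    if not len(P): print(k,'none');return
    z=P[:,2];print(k,len(P),'z',np.round(np.percentile(z,[1,50,99]),4))
    for lo,hi in ((.02,.045),(.06,.085),(.085,.115)):
        Q=P[(z>lo)&(z<hi)]
        if len(Q)>5:
            r=.02 if hi<.05 else .014
            from scipy.optimize import least_squares
            s=least_squares(lambda a:np.hypot(Q[:,0]-a[0],Q[:,1]-a[1])-r,c,loss='soft_l1',f_scale=.002)
            print('  ',lo,len(Q),'axis',np.round(s.x,4))
E
python3 -c "
from h import *
f=ctrl.grab_frame('scene'); torch(f,'g',C['g']); torch(f,'y',T['y'],.03); torch(f,'b',T['b'],.03)
f=ctrl.grab_frame('top'); torch(f,'g',C['g']); torch(f,'y',T['y'],.03)"
```

```text
g 699 z [0.0206 0.0499 0.1051]
   0.02 265 axis [ 0.4486 -0.0745]
   0.06 122 axis [ 0.449 -0.075]
   0.085 144 axis [ 0.4483 -0.0755]
y 1224 z [0.0185 0.0536 0.1137]
   0.02 394 axis [ 0.6426 -0.064 ]
   0.06 154 axis [ 0.6429 -0.063 ]
   0.085 310 axis [ 0.6423 -0.0629]
b 854 z [0.0194 0.0604 0.1141]
   0.02 163 axis [0.6408 0.0755]
   0.06 140 axis [0.6481 0.0806]
   0.085 287 axis [0.6477 0.0804]
g none
y 930 z [0.0186 0.0503 0.1189]
   0.02 408 axis [ 0.641  -0.0644]
   0.06 52 axis [ 0.6423 -0.0673]
   0.085 224 axis [ 0.6425 -0.0675]
```

{"op": "drive_tool", "data": {
  "rows": [
    [0,0,0.05,0,0.2],
    [0,0,0.1,0,0.2],
    [0,0,0.15,0,0.2],
    [0,0,0.15,0,0.2]
  ]
}}

```text
t: 7.42
ee_pos: [0.4493, -0.0786, 0.0902]
ee_rot: [[-0.028, -1.0, 0.004], [-1.0, 0.028, -0.002], [0.002, -0.004, -1.0]]
contact_force: [-4.9, 2.0, 18.4]
gripper_width: 0.311
```

The wrist feels the floor (18 N), so I'll release and rise.

{"op": "drive_tool", "data": {
  "rows": [
    [0,0,0,0,0.6],
    [0,0,0,0,0.6],
    [0,0,0,0,0.6],
    [0,0,-3,0,0.6],
    [0,0,-8,0,0.6],
    [0,0,-13.5,0,0.6],
    [0,0,-13.5,0,0.6]
  ]
}}

```text
t: 8.3
ee_pos: [0.4499, -0.0788, 0.2284]
ee_rot: [[-0.028, -1.0, 0.011], [-1.0, 0.028, -0.005], [0.005, -0.011, -1.0]]
contact_force: [-0.1, -0.2, -0.4]
gripper_width: 0.602
```

```bash
python3 -c "
from h import *
f=ctrl.grab_frame('scene'); torch(f,'g',C['g'])
to(T['b'],.225)"
```

```text
g 716 z [0.0207 0.051  0.1047]
   0.02 255 axis [ 0.4487 -0.0744]
   0.06 125 axis [ 0.449  -0.0746]
   0.085 161 axis [ 0.4486 -0.0746]
t 8.35 pos [ 0.449  -0.0785  0.2261] shift cm [-16.15 -19.45   0.19] roll 0.001 w 0.602 F [-0.4  0.9 -0.2]
```

{"op": "drive_tool", "data": {
  "rows": [
    [-4,-4.8,0,0,0.6],
    [-8,-9.6,0,0,0.6],
    [-12,-14.4,0,0,0.6],
    [-15,-18,0.2,0,0.6],
    [-16.15,-19.45,0.2,0,0.6],
    [-16.15,-19.45,0.2,0,0.6],
    [-16.15,-19.45,0.2,0,0.6]
  ]
}}

```text
t: 9.22
ee_pos: [0.6473, 0.0769, 0.2239]
ee_rot: [[-0.028, -1.0, 0.004], [-1.0, 0.028, -0.003], [0.003, -0.004, -1.0]]
contact_force: [0.5, -0.4, 0.6]
gripper_width: 0.596
```

```bash
python3 -c "
from h import *
to(T['b'],.099); print(ctrl.state()['ee_rot'])"
```

```text
t 9.22 pos [0.6473 0.0769 0.2239] shift cm [-9.000e-02 -1.000e-02  1.249e+01] roll 0.001 w 0.596 F [ 0.5 -0.4  0.6]
[[-0.02847856 -0.9995848   0.00438158]
 [-0.99959049  0.02846591 -0.00292316]
 [ 0.00279722 -0.00446303 -0.99998613]]
```

{"op": "drive_tool", "data": {
  "rows": [
    [-0.1,0,4,0,0.6],
    [-0.1,0,8,0,0.6],
    [-0.1,0,11,0,0.6],
    [-0.1,0,12.5,0,0.6],
    [-0.1,0,12.5,0,0.6],
    [-0.1,0,12.5,0,0.2],
    [-0.1,0,12.5,0,0.2],
    [-0.1,0,12.5,0,0.2],
    [-0.1,0,12.5,0,0.2]
  ]
}}

```text
t: 10.35
ee_pos: [0.6482, 0.0775, 0.0996]
ee_rot: [[-0.029, -1.0, 0.006], [-1.0, 0.028, -0.003], [0.003, -0.006, -1.0]]
contact_force: [-0.4, -1.0, 4.1]
gripper_width: 0.309
```

```bash
python3 -c "
from h import *
to(C['b'],.225)"
```

```text
t 10.35 pos [0.6482 0.0775 0.0996] shift cm [  8.94  19.49 -12.63] roll 0.001 w 0.309 F [-0.4 -1.   4.1]
```

{"op": "drive_tool", "data": {
  "rows": [
    [0,0,-2,0,0.2],
    [0,0,-6,0,0.2],
    [0,0,-11,0,0.2],
    [1,3,-12.6,0,0.2],
    [3,7,-12.6,0,0.2],
    [5,11,-12.6,0,0.2],
    [7,15,-12.6,0,0.2],
    [8.6,18.5,-12.6,0,0.2],
    [8.94,19.5,-12.6,0,0.2],
    [8.94,19.5,-12.6,0,0.2]
  ]
}}

```text
t: 11.6
ee_pos: [0.4503, -0.006, 0.225]
ee_rot: [[-0.029, -1.0, 0.007], [-1.0, 0.029, -0.003], [0.003, -0.007, -1.0]]
contact_force: [0.6, -0.4, -0.9]
gripper_width: 0.314
```

```bash
python3 -c "
from h import *
to(C['b'],.0908)
f=snap('scene','scene6.png')"
```

```text
t 11.6 pos [ 0.4503 -0.006   0.225 ] shift cm [-0.03  0.11 13.42] roll 0.0 w 0.314 F [ 0.6 -0.4 -0.9]
```

View pics/scene6.png

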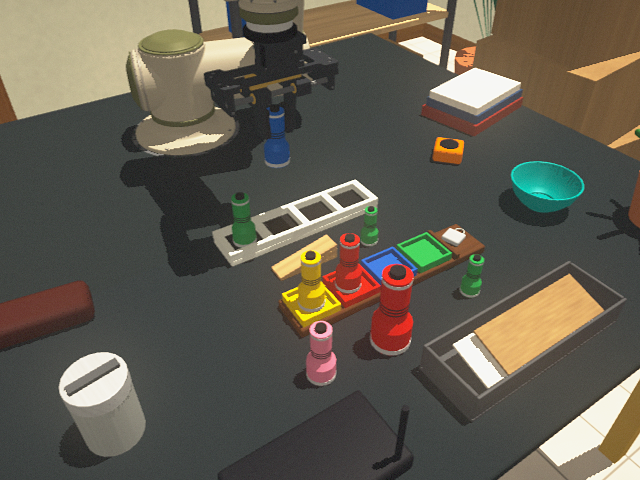

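The green torch stands in the right-end compartment (243,225) and the blue one is held at (277,135). Lowering blue.

{"op": "drive_tool", "data": {
  "rows": [
    [0,0.1,5,0,0.2],
    [0,0.1,9,0,0.2],
    [0,0.1,11.5,0,0.2],
    [0,0.1,12.5,0,0.2],
    [0,0.1,13.1,0,0.2],
    [0,0.1,13.4,0,0.2],
    [0,0.1,13.5,0,0.2],
    [0,0.1,13.55,0,0.2],
    [0,0.1,13.55,0,0.2]
  ]
}}

```text
t: 12.78
ee_pos: [0.4513, -0.0064, 0.0905]
ee_rot: [[-0.029, -1.0, 0.009], [-1.0, 0.029, -0.004], [0.004, -0.009, -1.0]]
contact_force: [-0.8, 0.0, 6.3]
gripper_width: 0.312
```

{"op": "drive_tool", "data": {
  "rows": [
    [0,0,0.03,0,0.2],
    [0,0,0.05,0,0.2],
    [0,0,0.05,0,0.6],
    [0,0,0.05,0,0.6],
    [0,0,0,0,0.6],
    [0,0,-3,0,0.6],
    [0,0,-8,0,0.6],
    [0,0,-13.5,0,0.6],
    [0,0,-13.5,0,0.6]
  ]
}}

```text
t: 13.9
ee_pos: [0.4512, -0.0061, 0.2287]
ee_rot: [[-0.028, -0.999, 0.017], [-1.0, 0.028, -0.006], [0.005, -0.017, -1.0]]
contact_force: [-0.1, 0.8, -0.9]
gripper_width: 0.601
```

```bash
python3 -c "
from h import *
f=ctrl.grab_frame('scene'); torch(f,'g',C['g']);torch(f,'b',C['b'])
to(T['r'],.225)"
```

```text
g 744 z [0.0206 0.0511 0.1041]
   0.02 266 axis [ 0.4487 -0.0744]
   0.06 142 axis [ 0.4491 -0.0747]
   0.085 167 axis [ 0.4487 -0.0748]
b 697 z [0.0207 0.0514 0.1054]
   0.02 255 axis [ 0.4515 -0.0029]
   0.06 128 axis [ 0.4517 -0.0033]
   0.085 155 axis [ 0.4511 -0.0028]
t 13.95 pos [ 0.4503 -0.0059  0.2265] shift cm [ -1.34 -19.13   0.38] roll 0.001 w 0.602 F [-1.   0.4 -0.2]
```

{"op": "drive_tool", "data": {
  "rows": [
    [-0.3,-4.8,0,0,0.6],
    [-0.7,-9.6,0,0,0.6],
    [-1,-14.4,0,0,0.6],
    [-1.3,-18,0.2,0,0.6],
    [-1.34,-19.1,0.4,0,0.6],
    [-1.34,-19.1,0.4,0,0.6],
    [-1.34,-19.1,0.4,0,0.6]
  ]
}}

```text
t: 14.82
ee_pos: [0.6407, 0.002, 0.2247]
ee_rot: [[-0.029, -1.0, 0.011], [-1.0, 0.029, -0.005], [0.004, -0.011, -1.0]]
contact_force: [0.3, -0.2, -0.2]
gripper_width: 0.6
```

```bash
python3 -c "
from h import *
to(T['r'],.099); print(ctrl.state()['ee_rot'])"
```

```text
t 14.82 pos [0.6407 0.002  0.2247] shift cm [-6.000e-02  1.000e-02  1.257e+01] roll 0.001 w 0.6 F [ 0.3 -0.2 -0.2]
[[-0.02865919 -0.99952542  0.01129497]
 [-0.99957988  0.02860819 -0.00465143]
 [ 0.00432609 -0.01142353 -0.99992539]]
```

{"op": "drive_tool", "data": {
  "rows": [
    [-0.1,0,4,0,0.6],
    [-0.1,0,8,0,0.6],
    [-0.1,0,11,0,0.6],
    [-0.1,0,12.6,0,0.6],
    [-0.1,0,12.6,0,0.6],
    [-0.1,0,12.6,0,0.2],
    [-0.1,0,12.6,0,0.2],
    [-0.1,0,12.6,0,0.2],
    [-0.1,0,12.6,0,0.2]
  ]
}}

```text
t: 15.95
ee_pos: [0.6425, 0.0023, 0.0995]
ee_rot: [[-0.029, -1.0, 0.013], [-1.0, 0.029, -0.005], [0.005, -0.013, -1.0]]
contact_force: [0.2, -0.2, 4.3]
gripper_width: 0.307
```

```bash
python3 -c "
from h import *
to(C['r'],.225)"
```

```text
t 15.95 pos [0.6425 0.0023 0.0995] shift cm [ -5.76  19.07 -12.83] roll 0.0 w 0.307 F [ 0.2 -0.2  4.3]
```

{"op": "drive_tool", "data": {
  "rows": [
    [0,0,-2,0,0.2],
    [0,0,-6,0,0.2],
    [0,0,-11,0,0.2],
    [-1,3,-12.8,0,0.2],
    [-2,7,-12.8,0,0.2],
    [-3.5,11,-12.8,0,0.2],
    [-4.5,15,-12.8,0,0.2],
    [-5.5,18.2,-12.8,0,0.2],
    [-5.8,19.1,-12.8,0,0.2],
    [-5.8,19.1,-12.8,0,0.2]
  ]
}}

```text
t: 17.2
ee_pos: [0.4519, 0.0663, 0.2249]
ee_rot: [[-0.028, -1.0, 0.013], [-1.0, 0.028, -0.005], [0.005, -0.013, -1.0]]
contact_force: [1.0, -0.1, -1.5]
gripper_width: 0.31
```

```bash
python3 -c "
from h import *
to(C['r'],.0906)
f=snap('scene','scene7.png')"
```

```text
t 17.2 pos [0.4519 0.0663 0.2249] shift cm [-0.03  0.18 13.43] roll 0.001 w 0.31 F [ 1.  -0.1 -1.5]
```

View pics/scene7.png

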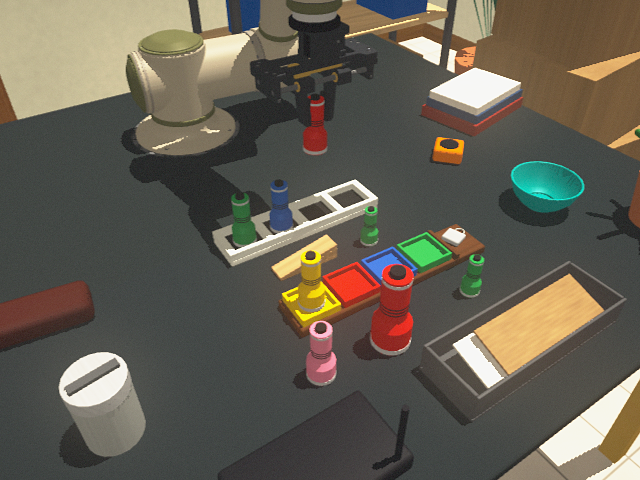

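Green (243,225) and blue (280,208) are standing; red is held at (315,125) over the third compartment.

{"op": "drive_tool", "data": {
  "rows": [
    [0,0.15,5,0,0.2],
    [0,0.15,9,0,0.2],
    [0,0.15,11.5,0,0.2],
    [0,0.15,12.5,0,0.2],
    [0,0.15,13.1,0,0.2],
    [0,0.15,13.4,0,0.2],
    [0,0.15,13.5,0,0.2],
    [0,0.15,13.55,0,0.2],
    [0,0.15,13.55,0,0.2]
  ]
}}

```text
t: 18.38
ee_pos: [0.4534, 0.0653, 0.0904]
ee_rot: [[-0.029, -0.999, 0.016], [-1.0, 0.029, -0.006], [0.005, -0.016, -1.0]]
contact_force: [-0.8, -0.2, 5.8]
gripper_width: 0.307
```

{"op": "drive_tool", "data": {
  "rows": [
    [0,0,0.03,0,0.2],
    [0,0,0.05,0,0.2],
    [0,0,0.05,0,0.6],
    [0,0,0.05,0,0.6],
    [0,0,0,0,0.6],
    [0,0,-3,0,0.6],
    [0,0,-8,0,0.6],
    [0,0,-13.5,0,0.6],
    [0,0,-13.5,0,0.6]
  ]
}}

```text
t: 19.5
ee_pos: [0.4524, 0.0661, 0.2287]
ee_rot: [[-0.028, -0.999, 0.024], [-1.0, 0.028, -0.006], [0.006, -0.024, -1.0]]
contact_force: [1.0, 0.2, -1.0]
gripper_width: 0.6
```

```bash
python3 -c "
from h import *
f=ctrl.grab_frame('scene'); torch(f,'r',C['r'])
to(T['y'],.225)"
```

```text
r 778 z [0.019  0.0553 0.1047]
   0.02 250 axis [0.4535 0.0685]
   0.06 178 axis [0.4539 0.0679]
   0.085 177 axis [0.4534 0.0683]
t 19.55 pos [0.4515 0.0661 0.2264] shift cm [ 12.61 -19.46   0.58] roll 0.001 w 0.598 F [ 0.1  0.3 -1.1]
```

{"op": "drive_tool", "data": {
  "rows": [
    [3,-4.8,0,0,0.6],
    [6,-9.6,0,0,0.6],
    [9,-14.4,0.2,0,0.6],
    [12,-18.2,0.4,0,0.6],
    [12.6,-19.5,0.6,0,0.6],
    [12.6,-19.5,0.6,0,0.6],
    [12.6,-19.5,0.6,0,0.6]
  ]
}}

```text
t: 20.42
ee_pos: [0.6422, -0.0648, 0.2239]
ee_rot: [[-0.028, -0.999, 0.017], [-1.0, 0.028, -0.005], [0.005, -0.017, -1.0]]
contact_force: [-0.3, 0.9, -0.6]
gripper_width: 0.597
```

```bash
python3 -c "
from h import *
to(T['y'],.099); print(ctrl.state()['ee_rot'])"
```

```text
t 20.43 pos [ 0.6422 -0.0648  0.2239] shift cm [1.000e-02 1.800e-01 1.249e+01] roll 0.001 w 0.597 F [-0.3  0.9 -0.6]
[[-0.02818421 -0.99945514  0.01717752]
 [-0.99959126  0.02809734 -0.00527774]
 [ 0.00479222 -0.01731925 -0.99983853]]
```

{"op": "drive_tool", "data": {
  "rows": [
    [0,0.2,4,0,0.6],
    [0,0.2,8,0,0.6],
    [0,0.2,11,0,0.6],
    [0,0.2,12.5,0,0.6],
    [0,0.2,12.5,0,0.6],
    [0,0.2,12.5,0,0.2],
    [0,0.2,12.5,0,0.2],
    [0,0.2,12.5,0,0.2],
    [0,0.2,12.5,0,0.2]
  ]
}}

```text
t: 21.55
ee_pos: [0.6426, -0.0656, 0.0996]
ee_rot: [[-0.028, -0.999, 0.019], [-1.0, 0.028, -0.006], [0.005, -0.019, -1.0]]
contact_force: [-0.7, -0.0, 3.9]
gripper_width: 0.313
```

```bash
python3 -c "
from h import *
to(C['y'],.225)"
```

```text
t 21.55 pos [ 0.6426 -0.0656  0.0996] shift cm [-19.75  19.23 -13.  ] roll 0.001 w 0.313 F [-0.7 -0.   3.9]
```

{"op": "drive_tool", "data": {
  "rows": [
    [0,0,-2,0,0.2],
    [0,0,-6,0,0.2],
    [0,0,-11,0,0.2],
    [-3,3,-13,0,0.2],
    [-7,7,-13,0,0.2],
    [-11,11,-13,0,0.2],
    [-15,15,-13,0,0.2],
    [-18.5,18.2,-13,0,0.2],
    [-19.75,19.2,-13,0,0.2],
    [-19.75,19.2,-13,0,0.2]
  ]
}}

```text
t: 22.8
ee_pos: [0.454, 0.1382, 0.2251]
ee_rot: [[-0.027, -0.999, 0.019], [-1.0, 0.027, -0.006], [0.005, -0.019, -1.0]]
contact_force: [0.8, 0.4, -0.8]
gripper_width: 0.308
```

```bash
python3 -c "
from h import *
to(C['y'],.0906)
f=snap('scene','scene8.png')"
```

```text
t 22.8 pos [0.454  0.1382 0.2251] shift cm [-0.05  0.29 13.45] roll 0.002 w 0.308 F [ 0.8  0.4 -0.8]
```

View pics/scene8.png

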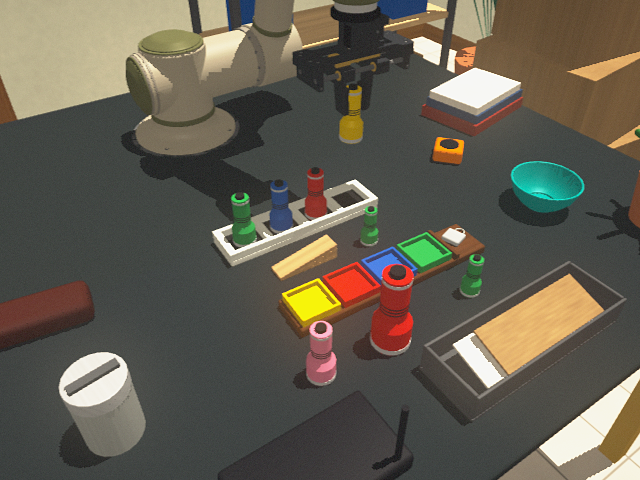

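Three torches are standing in the rack; yellow hangs upright at (352,115) over the left-end compartment (352,195).

{"op": "drive_tool", "data": {
  "rows": [
    [0,0.3,5,0,0.2],
    [0,0.3,9,0,0.2],
    [0,0.3,11.5,0,0.2],
    [0,0.3,12.5,0,0.2],
    [0,0.3,13.1,0,0.2],
    [0,0.3,13.4,0,0.2],
    [0,0.3,13.5,0,0.2],
    [0,0.3,13.55,0,0.2],
    [0,0.3,13.55,0,0.2]
  ]
}}

```text
t: 23.98
ee_pos: [0.4547, 0.1368, 0.0905]
ee_rot: [[-0.028, -0.999, 0.021], [-1.0, 0.028, -0.006], [0.006, -0.022, -1.0]]
contact_force: [-1.7, -2.1, 5.9]
gripper_width: 0.314
```

{"op": "drive_tool", "data": {
  "rows": [
    [0,0,0.03,0,0.2],
    [0,0,0.05,0,0.2],
    [0,0,0.05,0,0.6],
    [0,0,0.05,0,0.6],
    [0,0,0,0,0.6],
    [0,0,-3,0,0.6],
    [0,0,-8,0,0.6],
    [0,0,-14,0,0.6],
    [0,0,-16,0,0.6],
    [0,0,-16,0,0.6]
  ]
}}

```text
t: 25.22
ee_pos: [0.4516, 0.1379, 0.2515]
ee_rot: [[-0.028, -0.999, 0.024], [-1.0, 0.028, -0.006], [0.005, -0.025, -1.0]]
contact_force: [-1.4, 0.4, 0.1]
gripper_width: 0.599
```

{"op": "drive_tool", "data": {
  "rows": [
    [-5,0,0,0,0.6],
    [-10,0,0,0,0.6],
    [-15,0,0,0,0.6],
    [-20,0,0,0,0.6],
    [-25,0,0,0,0.6],
    [-25,0,0,0,0.6],
    [-25,0,0,0,0.6]
  ]
}}

```text
t: 26.1
ee_pos: [0.4582, 0.3872, 0.2486]
ee_rot: [[-0.028, -0.999, 0.022], [-1.0, 0.027, -0.008], [0.007, -0.022, -1.0]]
contact_force: [-0.3, 0.4, -1.1]
gripper_width: 0.598
```

```bash
python3 -c "
from h import *
f=snap('scene','scene9.png')
for k in 'gbry': torch(f,k,C[k])
W=cloud(f)
f=snap('top','top9.png')
for k in 'gbry':
  torch(f,k,C[k]); W=cloud(f); m=(np.hypot(W[...,0]-C[k][0],W[...,1]-C[k][1])<.03)&(W[...,2]>.105); print('  btn',W[m].mean(0))
print(ctrl.state()['ee_pos'],ctrl.state()['t'])
im=np.vstack([cv2.imread('pics/scene9.png')[130:430,100:500],]);cv2.imwrite('pics/s9c.png',cv2.resize(im,None,fx=2,fy=2))"
```

```text
g 741 z [0.0213 0.0518 0.1048]
   0.02 272 axis [ 0.4484 -0.0746]
   0.06 133 axis [ 0.4489 -0.0747]
   0.085 176 axis [ 0.4483 -0.0748]
b 661 z [0.0211 0.0531 0.1051]
   0.02 220 axis [ 0.4515 -0.0029]
   0.06 125 axis [ 0.4519 -0.0031]
   0.085 163 axis [ 0.4512 -0.0033]
r 776 z [0.02   0.0551 0.105 ]
   0.02 264 axis [0.4535 0.0684]
   0.06 176 axis [0.4538 0.0682]
   0.085 178 axis [0.4533 0.0682]
y 705 z [0.0206 0.0533 0.1046]
   0.02 246 axis [0.4555 0.1403]
   0.06 150 axis [0.4558 0.1399]
   0.085 156 axis [0.4554 0.1398]
g 512 z [0.0107 0.0841 0.1104]
   0.02 54 axis [ 0.4478 -0.0796]
   0.06 36 axis [ 0.4485 -0.0793]
   0.085 252 axis [ 0.4485 -0.0797]
  btn [ 0.44936613 -0.07866124  0.10770506]
b 427 z [0.0106 0.0514 0.1105]
   0.02 68 axis [ 0.4505 -0.0078]
   0.06 25 axis [ 0.4512 -0.0079]
   0.085 165 axis [ 0.4519 -0.0076]
  btn [ 0.45142101 -0.00805702  0.10780017]
r 609 z [0.0111 0.0657 0.1101]
   0.02 81 axis [0.4531 0.064 ]
   0.06 42 axis [0.4532 0.0636]
   0.085 277 axis [0.4533 0.0636]
  btn [0.45341337 0.06436228 0.10803572]
y 616 z [0.0112 0.071  0.1097]
   0.02 106 axis [0.4551 0.1356]
   0.06 65 axis [0.4552 0.1351]
   0.085 271 axis [0.4555 0.1361]
  btn [0.4555845  0.13462926 0.10791091]
[0.4585572  0.38671132 0.24953427] 26.2
```

View pics/s9c.png

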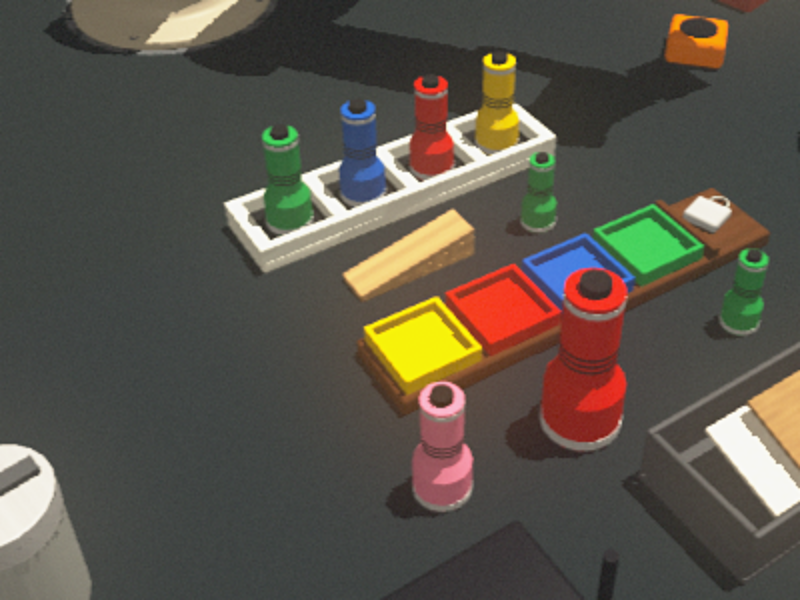

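View pics/top9.png

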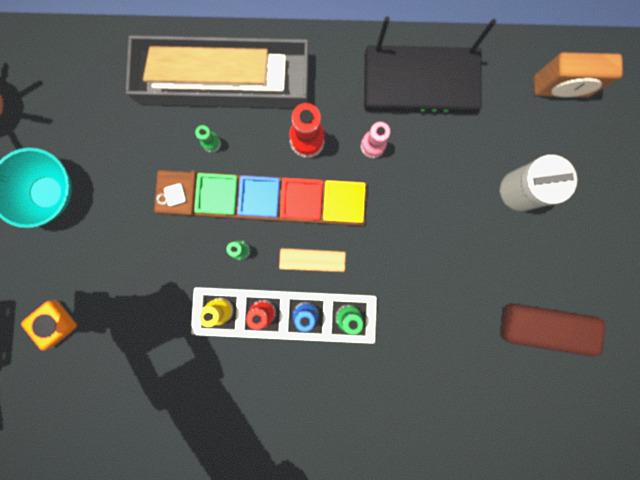

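The final pictures show yellow, red, blue and green standing upright, left to right, at (215,313), (261,316), (306,318) and (350,320). The arm is clear of them.

```bash
python3 -c "
from plant import ctrl
print(ctrl.sign_off())"
```

```text
the job is handed in; nothing more can be done
None
```

All four torches now stand in the white rack in reverse order, and I handed the job in at about 26 s of the 88 s allowed. The walnut row read, left to right, green, blue, red, yellow; the white rack now reads yellow, red, blue, green. Each torch was gripped by the tube and lowered until the wrist felt the floor. I then released it and moved the arm clear.

- **Position:** in the last pictures, both cameras put every torch axis within about 3 mm of its compartment centre, against limits of 12 mm (x) and 13 mm (y).
- **Height and tilt:** all four are upright, about 9 mm lower than they stood in the dishes, which matches the white rack's floor.
- **Disagreement:** the two cameras differ by about 4 mm in absolute y, for the rack and torches alike, so I used the average for the moves. The tool also picked up a slight tilt of about 0.02 rad over the job, but it shifted nothing noticeably.
- **Not known:** sign-off gave no verdict, so I have only my own checks. None of them failed.

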